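# Flip the leaf mount onto the document camera

### The arm

A 6-joint arm with a two-finger parallel gripper is mounted at the origin on the work surface. World frame = base frame: x ahead of the robot, y to its left, z up, the work surface at z = 0. Lengths are in m, angles in rad, forces in N, time in s.
With the tool pointing down it reaches from about 0.275 to 0.875 m from the base axis. Payload 12.5 kg.
Tool frame: the origin (TCP) lies at the very end of the fingers, on their centre line; the grasp point (between the pads) lies 19 mm behind it; x points along the fingers, y is the direction in which the jaws open and shut, and the axes are right-handed (so a half turn about x gives the same grasp; the last joint's range is limited). The gripper opens to 85 mm and grips with 20 to 120 N. Pads are 22 mm wide; open, the fingers measure 114 mm over their backs; the gripper's body (76 mm by 85 mm) begins 54 mm behind the grasp point. The pads swing forward as they close: fully open they stand 13 mm farther back than shut.
Start: joints at [1.192, 0.351, 1.652, -0, 1.139, -0.085], TCP at [0.159, 0.526, 0.231] pointing down, gripper open.
Joint ranges: [-2.75, 2.75], [-0.79, 2.1], [0.01, 2.65], [-1.57, 4.71], [0.07, 3.14], [-2.87, 2.87]. Speed limits (rad/s): [2.22, 2.22, 2.79, 3.14, 3.14, 3.14].

### API

Orientations are given as a 3x3 rotation matrix whose columns are the frame's x, y, z axes.
In Python, from bench import manip gives the robot as it stands. Calls block until the motion is done:
- manip.move_ptp(position, orientation): joint-space move of the TCP to a pose.
- manip.move_l(position, attitude=None, max_speed=0.15): straight line of the TCP; attitude=None keeps the orientation; max_speed is the mean speed in m/s.
- manip.move_j(angles): joint-space move.
- manip.set_gripper(opening, effort=None): opening from 0.0 (shut) to 1.0 (fully open); effort is the grip in N (None keeps the last); returns when the fingers have stopped.
- manip.dwell(seconds).
- manip.inverse_kinematics(position, orientation): joint angles nearest the present ones, or None.
- manip.grab_frame(name): name is "scene" or "top" or "wrist"; returns (picture, depth): 480x640x3 uint8, red, green, blue; 480x640 float32, m along the optical axis (not along the pixel's ray), 0 where there is no reading.
- manip.get_calibration(name): a dict with "camera_matrix" (3x3 intrinsics, pixels), "k1" (the pictures are not rectified: a ray, as slopes to the right and down, at radius r is drawn at 1 + k1 r^2 times it, then the intrinsics apply), "R" (3x3) and "t" (3): a world point X has camera coordinates R X + t. Camera axes: x right, y down, z forward; pixel columns grow to the right and rows downward; lengths in m; the calibration is good to about 2 mm. A picture is of the moment at which its call begins: read the wrist's pose just before it. get_calibration takes no time and is no camera call; for the wrist camera it gives the pose at the moment of the call.
A pose or a line that the arm cannot do raises manip.Unreachable and nothing moves.
- manip.sign_off(): hands the job in, once; it reports no verdict.
Trained networks look in the newest picture that a camera, given by its name, has taken for a name from the list of things; names that differ only in an ending like _2 or _b are one class to them, and where a whole thing is asked for, a point or a joint stands for the part that bears it (a point fixed in the world has none). Each returns a list of dicts, best first, with "confidence" (0 to 1); they miss things now and then, are a little off and sometimes report something else, mostly with a low value. They report only what shows in the picture. A call takes as long as a camera call. They do not tell look-alikes from the thing itself.
- manip.look_for(camera, name): "at" ([x, y, z] in m, in world coordinates, good to about 4 mm: the middle of the surface that is visible of it).
Readings, each from a call of its own:
- manip.current_time(): time.
- manip.current_qpos(): joint angles.
- manip.current_joint_vel(): joint speeds.
- manip.current_joint_torque(): joint torques, N m.
- manip.current_ee_pos(): TCP position.
- manip.current_tcp_rot(): TCP orientation.
- manip.current_force(): force on the tool from outside, world axes, zero at the start.
- manip.current_ft_torque(): the same for the moment, N m.
- manip.current_grip_width(): opening from 0.0 (shut) to 1.0 (fully open).
Only numpy, scipy, OpenCV 4.12 (cv2) and the standard library are available. Lean on these libraries where they do the work, as an engineer would, in place of code of your own. Each camera call takes 0.05 s, during which the arm holds its last target.

### The job

The leaf mount lies face down on the desk in front of the document camera. Without picking it up, push it with the fingertips against the front edge of the camera's base plate until it tips up and flips over onto the plate, and leave it lying flat there, leaf side up and wholly on the base plate. Leave the dropper bottle, the dish and the big bottle alone.

Things in the scene. Friction and masses are not known exactly. Their poses are not given: they have to be found in the camera images.
- mount: square leaf mount, rigid slab 90 x 90 x 12 mm with square sides, about 120 g. Origin at its centre (mid thickness). z points out of the plain green back: up at the start, lying face down on the desk; down when the leaf side (cream with a leaf) is up. x and y parallel its sides. It starts on the robot's side of the base plate, about 5 to 65 mm clear, turned up to 15 degrees from square to the plate
- corner0 (a point): corner of the leaf mount at mid thickness, at x = 45 mm, y = 45 mm in its frame
- corner1 (a point): corner of the leaf mount at mid thickness, at x = -45 mm, y = 45 mm in its frame
- corner2 (a point): corner of the leaf mount at mid thickness, at x = -45 mm, y = -45 mm in its frame
- corner3 (a point): corner of the leaf mount at mid thickness, at x = 45 mm, y = -45 mm in its frame
- visualiser: grey document camera, folded, fixed to the desk. Its base plate, lying on the desk, is 200 (x) x 250 (y) x 10 mm thick; origin at the centre of the plate's underside, x away from the robot (turned up to 15 degrees), z up. Its front edge, facing the robot, is a straight upright face 10 mm high at x = -100 mm
- arm (a point): foot of the middle of the folded camera arm (hinge block, bar and camera head, fixed), which lies along the rear edge of the base plate: it takes up x = 62 to 98 mm, y = -123 to 123 mm of the plate's top and rises to 40 mm above the desk. The plate is free in front of it
- front_edge (a point): middle of the upper front edge of the base plate, 10 mm above the desk; axes as the document camera's; the edge runs along y
- dropper: amber dropper bottle with a blue teat, 30 mm across, 94 mm tall, loose, upright beside the base plate; origin at the centre of its underside. Leave alone
- dish: flat clear dish with lid, 86 mm across, 15 mm high, loose, beside the base plate; origin at the centre of its underside. Leave alone
- flask: big amber bottle with a white cap, 86 mm across, 190 mm tall, loose, standing to the right of the mount; origin at the centre of its underside. Leave alone
Not all that is in view belongs to the job. Of the things that look like the mount, the smallest one is meant.

How it is judged:
By the outcome, as a careful person would: the job done as asked, in the order asked, and still so for the second after the job is handed in, with the robot touching nothing.
It also fails if it takes over 67 s, if anything falls off the work surface, if the arm or the gripper's body presses on something with over 40 N, if the wrist force passes 120 N, or if a joint passes its speed limit or range.

## Working session

There is one attempt and no reset: what is moved stays moved. The work goes in short steps, each a Python script; the robot and the scene stay as the last script left them, time stands still between calls to the robot, and variables do not carry over. Pictures are saved under pics/ and viewed, and the job is handed in when it is done.

```bash
mkdir -p pics; ls; python3 - <<'E'
from bench import manip
import cv2,numpy as np
for n in ["scene","top"]:
    im,d=manip.grab_frame(n); cv2.imwrite(f"pics/{n}0.png",im[:,:,::-1]); np.save(f"pics/{n}0.npy",d)
    c=manip.get_calibration(n); print(n,c)
for n in ["mount","visualiser","arm","dropper","dish","flask"]:
    print(n,manip.look_for("top",n))
print(manip.current_time())
E
```

```text
pics
scene {'camera_matrix': array([[492.05827489,   0.        , 321.62059603],
       [  0.        , 492.05827489, 240.58360874],
       [  0.        ,   0.        ,   1.        ]]), 'k1': 0.018259601535202133, 'R': array([[-0.85150097,  0.52396367,  0.02020331],
       [ 0.27570908,  0.48016737, -0.83272073],
       [-0.44601638, -0.70349227, -0.55332452]]), 't': array([ 0.52135525, -0.12831796,  1.0584209 ])}
top {'camera_matrix': array([[527.24261748,   0.        , 316.6748032 ],
       [  0.        , 527.24261748, 236.31029189],
       [  0.        ,   0.        ,   1.        ]]), 'k1': -0.1051018955576239, 'R': array([[ 0.02839434, -0.99958267,  0.00531479],
       [-0.99318642, -0.02881304, -0.11291832],
       [ 0.11302433, -0.00207234, -0.99359006]]), 't': array([-0.04093247,  0.6081945 ,  0.94601121])}
mount [{'at': [0.5481, -0.0888, 0.0105], 'confidence': 0.97}, {'at': [0.38, -0.2064, 0.0166], 'confidence': 0.82}, {'at': [0.5055, 0.1054, 0.0137], 'confidence': 0.61}]
visualiser [{'at': [0.7232, -0.0953, 0.0096], 'confidence': 0.56}]
arm [{'at': [0.7233, -0.0922, 0.0169], 'confidence': 0.61}, {'at': [0.5467, -0.0877, 0.0102], 'confidence': 0.61}]
dropper [{'at': [0.7094, 0.105, 0.0549], 'confidence': 0.82}]
dish [{'at': [0.7093, -0.2911, 0.0155], 'confidence': 0.75}]
flask [{'at': [0.5731, -0.359, 0.1274], 'confidence': 0.74}]
0.4
```

View pics/top0.png

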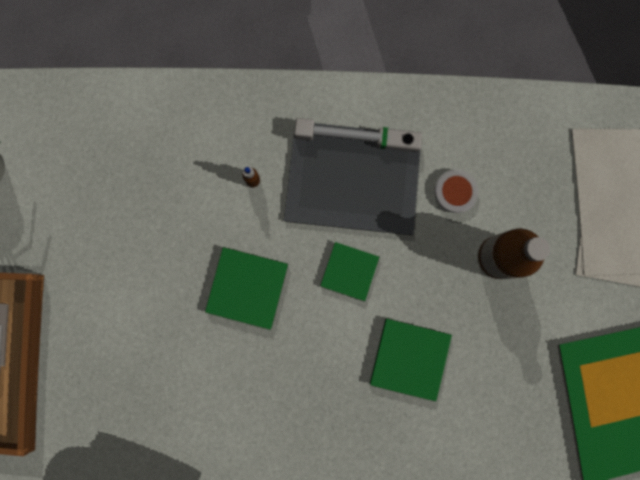

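View pics/scene0.png

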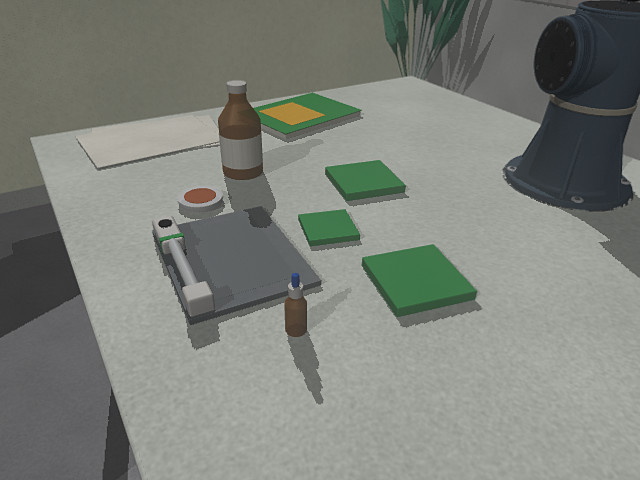

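The top view shows the small mount at about (349,271). The plate's front edge runs from (286,221) to (413,235), and the two larger green squares are decoys. Next I fit the outlines precisely.

```bash
cat > h.py <<'E'
import numpy as np,cv2
from bench import manip
def undist(cal,uv):
    K=cal["camera_matrix"];k=cal["k1"]
    return cv2.undistortPoints(np.float64(uv).reshape(-1,1,2),K,np.array([k,0,0,0.])).reshape(-1,2)
def onplane(cal,uv,z):
    n=undist(cal,uv);R=np.array(cal["R"]);t=np.array(cal["t"])
    C=-R.T@t;d=np.c_[n,np.ones(len(n))]@R
    return C+d*((z-C[2])/d[:,2])[:,None]
def proj(cal,X):
    r,_=cv2.Rodrigues(np.array(cal["R"]))
    return cv2.projectPoints(np.float64(X).reshape(-1,1,3),r,np.float64(cal["t"]),cal["camera_matrix"],np.array([cal["k1"],0,0,0.]))[0].reshape(-1,2)
E
python3 - <<'E'
from h import *
im=cv2.imread("pics/top0.png");cal=manip.get_calibration("top")
hsv=cv2.cvtColor(im,cv2.COLOR_BGR2HSV)
m=((hsv[...,0]>45)&(hsv[...,0]<80)&(hsv[...,1]>120)).astype(np.uint8)
cs,_=cv2.findContours(m,cv2.RETR_EXTERNAL,cv2.CHAIN_APPROX_NONE)
for c in cs:
    if cv2.contourArea(c)<500: continue
    P=onplane(cal,c.reshape(-1,2),0.012)[:,:2]
    r=cv2.minAreaRect(np.float32(P*1000)); print("green",r)
# zoom plate
x0,y0,x1,y1=270,105,440,310
cv2.imwrite("pics/zoom.png",cv2.resize(im[y0:y1,x0:x1],None,fx=2.9,fy=2.9,interpolation=cv2.INTER_CUBIC))
d=np.load("pics/top0.npy")
# points heights
g=cv2.cvtColor(im,cv2.COLOR_BGR2GRAY).astype(float)
pts=[]
for u in range(300,375,3):
    col=g[200:245,u]; e=np.diff(cv2.GaussianBlur(col.reshape(-1,1),(1,3),0).ravel())
    j=np.argmax(e); print(u,200+j,round(e[j]),end=' ; ')
E
```

```text
green ((299.25830078125, -604.0449829101562), (274.43463134765625, 170.613525390625), 11.405994415283203)
green ((384.9682922363281, -205.60140991210938), (127.34317016601562, 125.91613006591797), 77.3266372680664)
green ((510.536376953125, 106.99691772460938), (127.02312469482422, 125.63636779785156), 77.18050384521484)
green ((547.4987182617188, -86.98766326904297), (87.11832427978516, 86.2884750366211), 73.18329620361328)
300 223 16 ; 303 223 17 ; 306 223 14 ; 309 224 14 ; 312 224 16 ; 315 224 14 ; 318 225 15 ; 321 225 14 ; 324 225 15 ; 327 226 13 ; 330 226 16 ; 333 226 15 ; 336 227 15 ; 339 227 16 ; 342 227 15 ; 345 228 14 ; 348 228 16 ; 351 228 16 ; 354 229 14 ; 357 229 17 ; 360 229 16 ; 363 229 15 ; 366 230 16 ; 369 230 18 ; 372 231 15 ;
```

View pics/zoom.png

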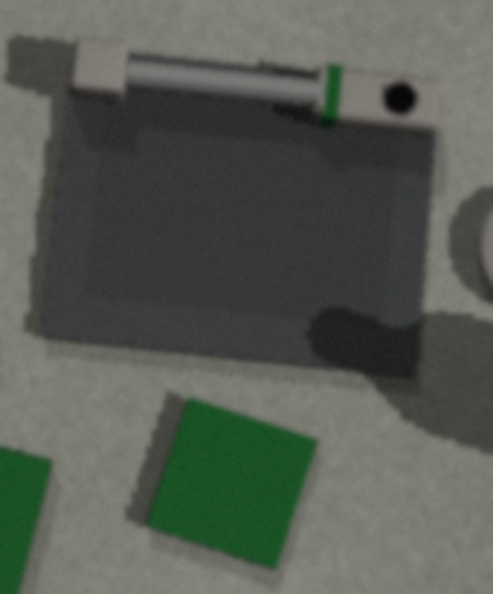

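```bash
python3 - <<'E'
from h import *
cal=manip.get_calibration("top")
P=onplane(cal,[(285.5,221.2),(413.5,235),(319,225),(372,230.6)],0.010);print(P.round(4)); v=P[1]-P[0];print(np.linalg.norm(v),np.degrees(np.arctan2(v[1],v[0])), np.degrees(np.arctan2(P[3,1]-P[2,1],P[3,0]-P[2,0])))
im=cv2.imread("pics/top0.png")
hsv=cv2.cvtColor(im,cv2.COLOR_BGR2HSV)
m=((hsv[...,0]>45)&(hsv[...,0]<80)&(hsv[...,1]>100)).astype(np.uint8)
cs,_=cv2.findContours(m[230:310,310:390],cv2.RETR_EXTERNAL,cv2.CHAIN_APPROX_NONE)
c=max(cs,key=cv2.contourArea).reshape(-1,2)+[310,230]
r=cv2.minAreaRect(np.float32(c));b=cv2.boxPoints(r);print(onplane(cal,b,0.012).round(4))
# gripper view
im,d=manip.grab_frame("wrist");cv2.imwrite("pics/wrist0.png",im[:,:,::-1]);print(manip.current_tcp_rot().round(3),manip.current_force())
E
```

```text
[[ 0.6393  0.0369  0.01  ]
 [ 0.6198 -0.2089  0.01  ]
 [ 0.6338 -0.0273  0.01  ]
 [ 0.626  -0.129   0.01  ]]
0.24657802018543876 -94.5237599742554 -94.40298479283639
[[ 0.5182 -0.0326  0.012 ]
 [ 0.602  -0.0581  0.012 ]
 [ 0.5763 -0.1425  0.012 ]
 [ 0.4929 -0.1164  0.012 ]]
[[-0.     0.29   0.957]
 [-0.     0.957 -0.29 ]
 [-1.    -0.    -0.   ]] [-0.16564792 -0.248164    0.24524541]
```

View pics/wrist0.png

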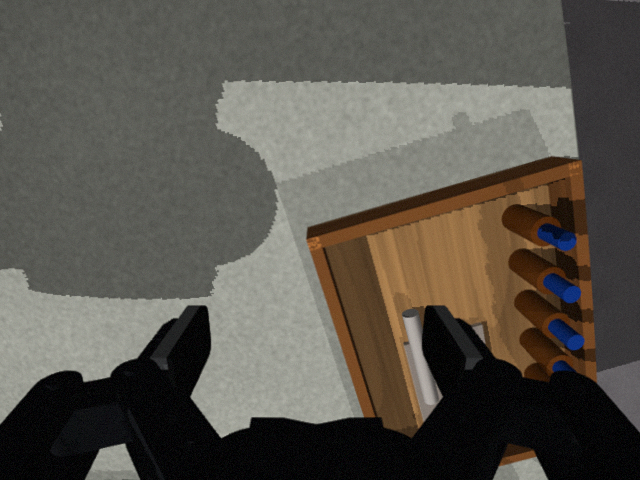

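```bash
cat >> h.py <<'E'
yaw=np.radians(-4.45)
D=np.array([np.cos(yaw),np.sin(yaw),0]);Ed=np.array([-np.sin(yaw),np.cos(yaw),0]);Z=np.array([0,0,1.])
E0=np.array([0.6300,-0.0860,0.0]) # front edge middle, desk level
def ori(a):
    a=np.radians(a);x=np.sin(a)*D-np.cos(a)*Z;z=np.cos(a)*D+np.sin(a)*Z
    return np.column_stack([x,Ed,z])
LAT=(np.array([0.5475,-0.087,0])-E0)@Ed
def W(s,z,l=None): return E0+D*s+Ed*(LAT if l is None else l)+Z*z
def st():
    p=manip.current_ee_pos();f=manip.current_force()
    return np.round([(p-E0)@D*1e3,(p-E0)@Ed*1e3,p[2]*1e3],1),np.round([f@D,f@Ed,f[2]],2),round(manip.current_time(),2)
E
python3 - <<'E'
from h import *
print(LAT)
manip.set_gripper(0.55)
s0=-0.0823-0.082
manip.move_ptp(W(s0,0.12),ori(12)); print(st(),manip.current_qpos().round(2))
manip.move_l(W(s0,0.025)); print(st())
f0=manip.current_force()[2]
z=0.025
while z>-0.012:
    z-=0.0015; manip.move_l(W(s0,z),max_speed=0.03)
    f=manip.current_force()[2]-f0
    if f>2.5: break
print(z,f,st())
im,d=manip.grab_frame("scene");cv2.imwrite("pics/s1.png",im[:,:,::-1])
E
```

```text
-0.0073980854689668545
(array([-164.1,   -7. ,  120.1]), array([-0.01, -0.5 , -0.51]), 3.36) [-0.29  0.3   2.08  0.09  0.56 -1.86]
(array([-163.9,   -7.3,   25.5]), array([0.27, 0.74, 0.3 ]), 4.14)
-0.0020000000000000035 17.722937378679216 (array([-164.1,   -7.4,   -1.3]), array([-5.95, -0.07, 18.02]), 8.64)
```

View pics/s1.png

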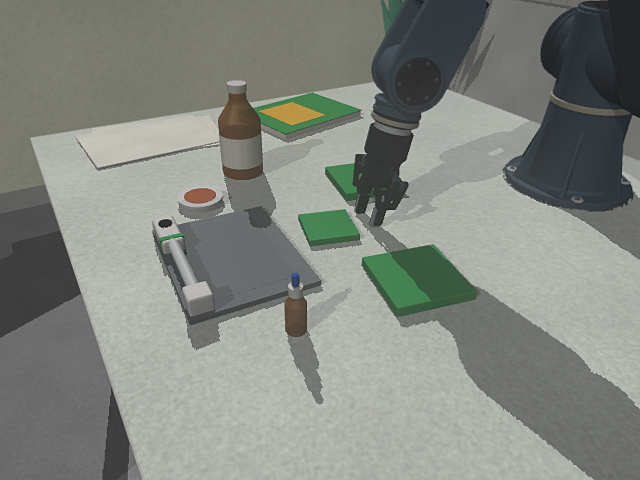

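The gripper stands behind the mount with its tips on the desk, clear of the larger squares. The tips touch at a commanded z of about -1 mm. Next I push until the mount squares up against the edge.

```bash
python3 - <<'E'
from h import *
manip.move_l(W(-0.1643,0.0008),max_speed=0.03); print(st())
manip.move_l(W(-0.106,0.0008),max_speed=0.05); print(st())
s=-0.106
while s<-0.09:
    s+=0.001; manip.move_l(W(s,0.0008),max_speed=0.03)
    x=st(); print(s,x[0],x[1])
    if x[1][0]<-6: break
print(st())
im,d=manip.grab_frame("top");cv2.imwrite("pics/t2.png",cv2.resize(im[100:320,250:450,::-1],None,fx=2.7,fy=2.7))
E
```

```text
(array([-164.2,   -7.4,    0.8]), array([-0.1 , -0.21, -0.52]), 8.94)
(array([-106.2,   -7.4,    0.8]), array([-0.13, -0.31, -0.09]), 10.26)
-0.105 [-105.    -7.4    0.8] [-0.05  0.22  0.22]
-0.104 [-103.9   -7.4    0.8] [-0.19 -0.07  0.15]
-0.103 [-102.9   -7.4    0.8] [-0.21  0.21 -0.1 ]
-0.102 [-102.    -7.4    0.8] [-0.23  0.03  0.45]
-0.10099999999999999 [-101.7   -7.3    0.6] [-4.18  0.25  2.09]
-0.09999999999999999 [-101.6   -7.2    0.3] [-9.57 -1.11  6.25]
(array([-101.6,   -7.2,    0.3]), array([-9.57, -1.11,  6.25]), 11.76)
```

View pics/t2.png

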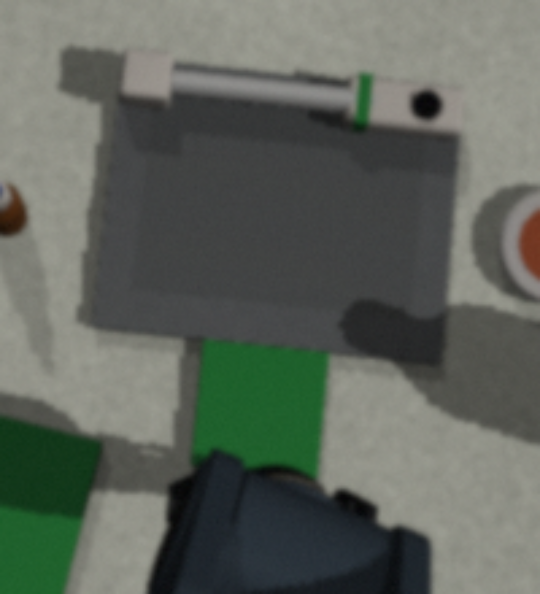

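```bash
cat >> h.py <<'E'
r=3.3e-3
def tcp(contact,a):
    a=np.radians(a)
    off=-r*np.array([np.sin(a),-np.cos(a)])+0.011*np.array([np.cos(a),np.sin(a)])
    return contact-off
SP=-0.0015; H=-0.0037
def alpha(th): return 12-0.27*th
def cmd(th,R,v=0.03):
    t=np.radians(th);u=np.array([-np.cos(t),np.sin(t)]);n=np.array([np.sin(t),np.cos(t)])
    c=np.array([SP,0.010])+R*u+H*n
    q=tcp(c,alpha(th)); manip.move_l(W(q[0],q[1]),attitude=ori(alpha(th)),max_speed=v)
    f=manip.current_force();return f@D*u[0]+f[2]*u[1], f@D*n[0]+f[2]*n[1], f@Ed
def shot(cam,name,box):
    im,d=manip.grab_frame(cam);x0,y0,x1,y1=box
    k=min(800/(x1-x0),600/(y1-y0))
    cv2.imwrite(f"pics/{name}.png",cv2.resize(im[y0:y1,x0:x1,::-1],None,fx=k*.99,fy=k*.99))
E
python3 - <<'E'
from h import *
R=0.0882;th=0
while th<20:
    th+=2
    fn,ft,fe=cmd(th,R); print(th,round(R*1e3,2),round(fn,1),round(ft,1),round(fe,1))
    if fn<2 or fn>40: break
    R+=np.clip((fn-12)*0.04e-3,-.4e-3,.4e-3)
print(st())
open("state","w").write(f"{th} {R}")
shot("scene","s3",(200,150,460,345))
E
```

```text
2 88.2 8.2 -1.2 0.2
4 88.05 7.4 -0.9 -0.3
6 87.86 9.0 0.3 -0.4
8 87.74 8.7 -1.0 -0.6
10 87.61 9.0 -0.7 -0.6
12 87.49 10.3 -0.7 -0.4
14 87.42 11.0 -1.4 -1.9
16 87.38 11.1 -1.5 -0.8
18 87.34 10.3 -0.7 -0.9
20 87.27 11.3 -0.3 -0.3
(array([-97.6,  -7.1,  31.1]), array([-10.73,  -0.33,   3.6 ]), 14.39)
```

View pics/s3.png

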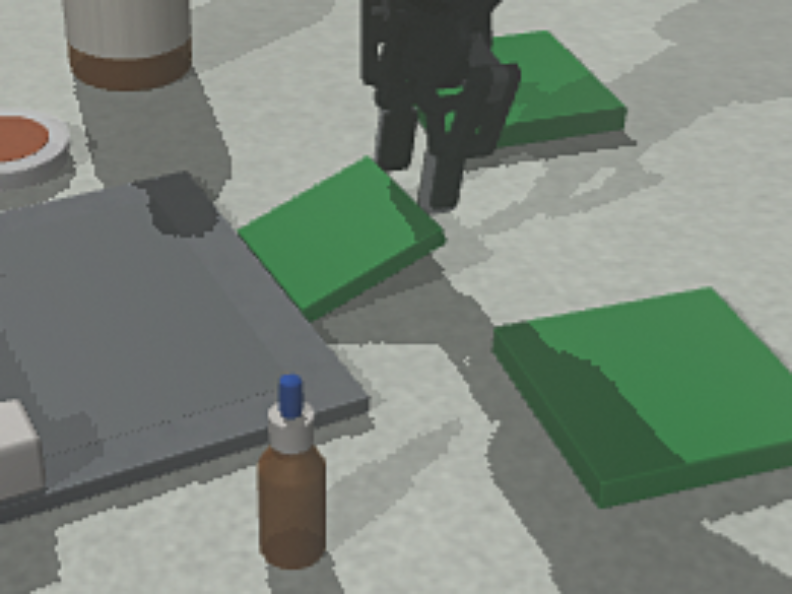

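The mount is tipped to about 20°, with its rear raised and its front edge against the plate. I continue along the arc.

```bash
cat > arc.py <<'E'
import sys
from h import *
th,R=map(float,open("state").read().split());end=float(sys.argv[1]);name=sys.argv[2]
while th<end:
    th+=2.5
    fn,ft,fe=cmd(th,R,0.04); print(th,round(R*1e3,2),round(fn,1),round(ft,1),round(fe,1))
    if fn<2.5 or fn>40: break
    R+=np.clip((fn-11)*0.04e-3,-.4e-3,.4e-3)
print(st())
open("state","w").write(f"{th} {R}")
shot("scene",name,(200,100,460,295))
E
python3 arc.py 60 s4
```

```text
22.5 87.25 11.8 -0.3 -0.7
25.0 87.28 12.0 -0.8 -1.2
27.5 87.31 12.5 -0.8 -0.9
30.0 87.37 12.3 -0.6 0.4
32.5 87.42 12.1 -1.7 -1.1
35.0 87.47 12.3 -0.8 -0.4
37.5 87.52 13.1 0.1 -0.8
40.0 87.6 12.6 -1.0 0.3
42.5 87.67 11.2 -2.3 0.8
45.0 87.68 12.8 -1.1 -0.2
47.5 87.75 13.5 -0.4 -0.7
50.0 87.85 12.1 -1.8 0.7
52.5 87.89 12.6 -1.4 -0.3
55.0 87.95 12.9 -0.8 -0.3
57.5 88.03 12.0 -1.5 -0.5
60.0 88.07 11.9 -1.9 -0.5
(array([-60.1,  -7.3,  82.7]), array([-7.62, -0.47,  9.34]), 18.44)
```

View pics/s4.png

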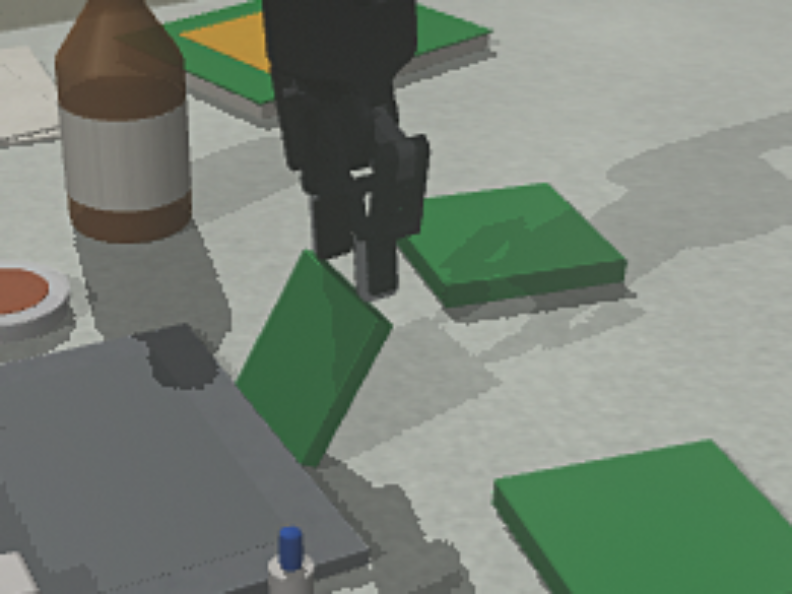

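The mount is at about 60° and held cleanly. Continuing.

```bash
python3 arc.py 90 s5
```

```text
62.5 88.11 11.7 -1.1 0.4
65.0 88.14 12.3 -1.4 0.1
67.5 88.19 13.0 0.1 0.4
70.0 88.27 11.2 -1.0 0.6
72.5 88.28 13.0 -0.9 -0.0
75.0 88.36 11.0 -0.9 0.7
77.5 88.36 10.7 -0.5 1.1
80.0 88.35 11.7 -0.8 1.4
82.5 88.37 11.2 -0.1 0.9
85.0 88.38 11.2 -0.7 0.9
87.5 88.39 11.1 -0.5 0.8
90.0 88.39 10.6 -1.3 0.9
(array([-15.3,  -7.3,  98.9]), array([-1.26,  0.94, 10.56]), 21.49)
```

View pics/s5.png

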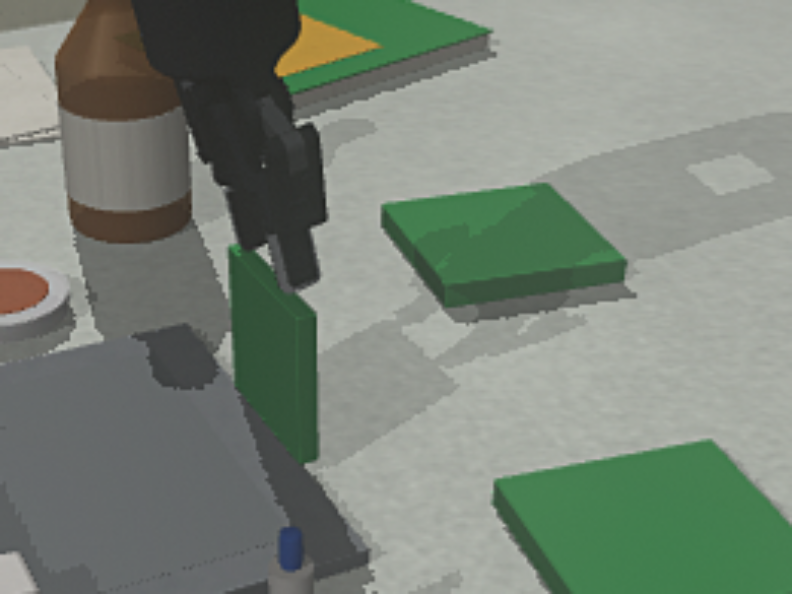

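```bash
python3 arc.py 107 s6; python3 - <<'E'
from h import *
p=manip.current_ee_pos()
manip.move_l(p+0.02*Z-0.003*D,max_speed=0.1); print(st())
manip.move_l(p+0.06*Z-0.08*D,max_speed=0.15)
print(st())
shot("scene","s7",(140,120,460,360))
shot("top","t7",(250,90,450,300))
E
```

```text
92.5 88.37 10.8 -0.1 2.0
95.0 88.37 11.1 -1.3 0.9
97.5 88.37 11.3 0.4 0.8
100.0 88.38 10.8 -1.3 0.1
102.5 88.38 11.9 -0.8 1.5
105.0 88.41 12.6 -1.1 1.1
107.5 88.47 12.9 -0.5 0.9
(array([12.1, -7.4, 97.5]), array([ 3.46,  0.93, 12.48]), 23.29)
(array([  9.3,  -7.5, 118.2]), array([-0.16,  0.39, -0.24]), 23.71)
(array([-67.6,  -7.4, 157.1]), array([-0.46,  0.49,  0.26]), 24.43)
```

View pics/s7.png

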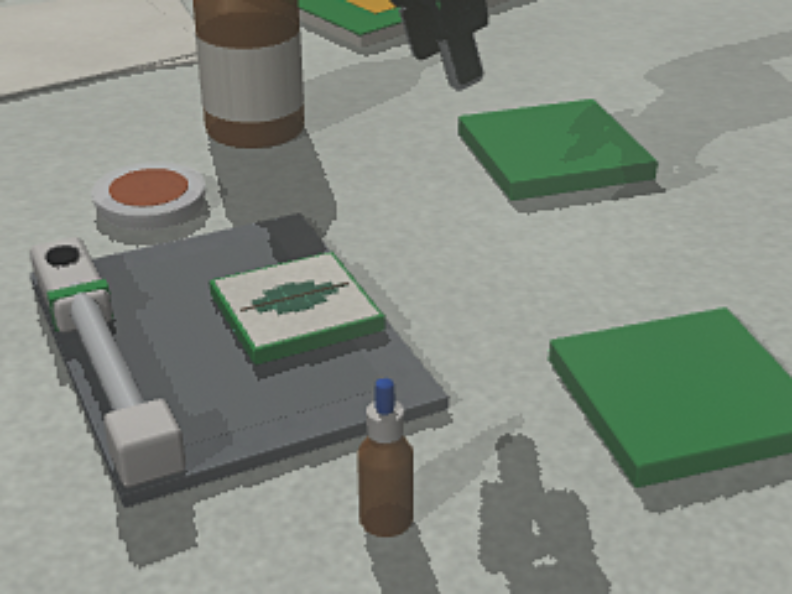

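View pics/t7.png

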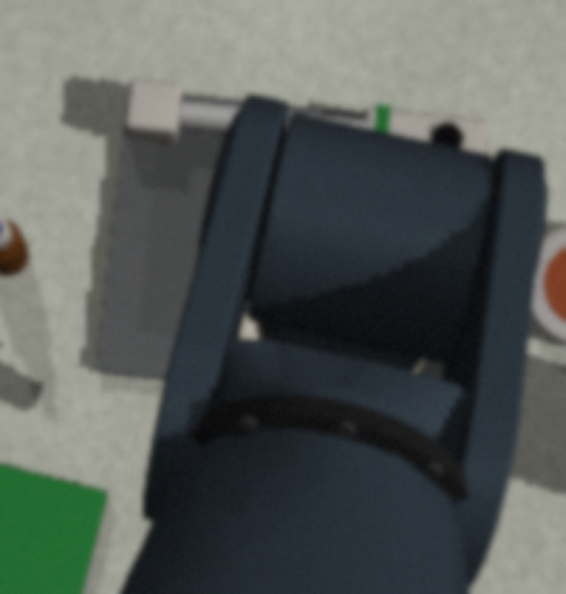

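The flip worked: the leaf side is up, and the mount's near edge is at the plate's front edge. I push it about 25 mm further in for margin.

```bash
python3 - <<'E'
from h import *
a=8
manip.move_ptp(W(-0.045,0.08),ori(a)); 
manip.move_l(W(-0.045,0.012),max_speed=0.1); print(st())
for s in np.arange(-0.010,0.0245,0.008):
    manip.move_l(W(s-0.0104,0.012),max_speed=0.04); print(st())
manip.move_l(W(-0.02,0.012),max_speed=0.08)
manip.move_l(W(-0.06,0.10),max_speed=0.2)
manip.move_j([1.192,0.351,1.652,0,1.139,-0.085]); print(st())
shot("scene","s8",(140,120,460,360)); shot("top","t8",(250,90,450,300))
im,d=manip.grab_frame("top");cv2.imwrite("pics/t8f.png",im[:,:,::-1])
cal=manip.get_calibration("top");hsv=cv2.cvtColor(im,cv2.COLOR_RGB2HSV)
for n in ["dropper","dish","flask"]: print(n,[o for o in manip.look_for("top",n)][:1])
E
```

```text
(array([-44.6,  -7.5,  12.5]), array([-0.49, -0.25,  0.21]), 26.06)
(array([-20.6,  -7.4,  11.9]), array([-0.33,  0.13, -0.92]), 26.82)
(array([-12.2,  -7.4,  12. ]), array([-0.14, -0.28,  0.39]), 27.18)
(array([-4.2, -7.4, 12. ]), array([-0.43, -0.21, -0.35]), 27.52)
(array([ 3.8, -7.4, 12. ]), array([-0.44,  0.43,  0.22]), 27.88)
(array([11.9, -7.4, 12. ]), array([-0.88,  0.02,  0.06]), 28.23)
(array([-516.1,  573.8,  230.9]), array([ 0.26,  0.21, -0.28]), 32.05)
dropper [{'at': [0.7065, 0.1038, 0.0525], 'confidence': 0.87}]
dish [{'at': [0.7073, -0.2909, 0.013], 'confidence': 0.83}]
flask [{'at': [0.5737, -0.3591, 0.1298], 'confidence': 0.6}]
```

View pics/s8.png

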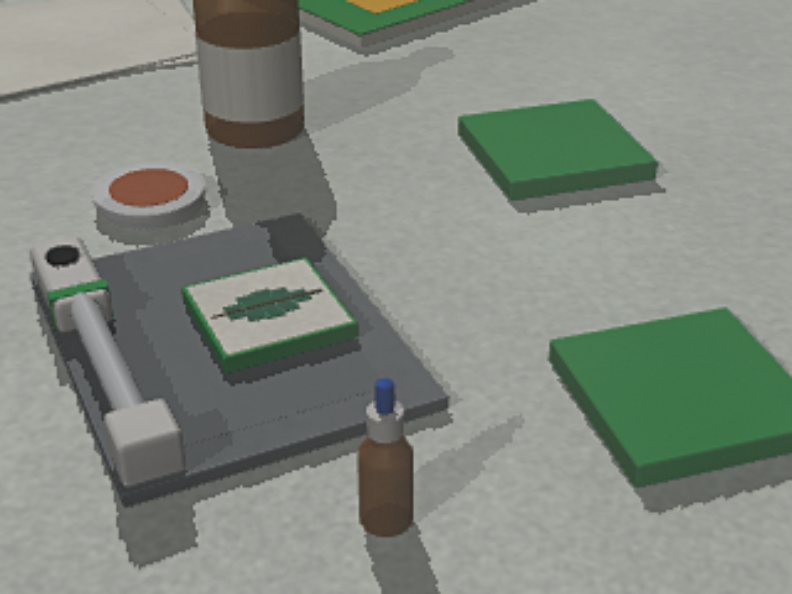

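View pics/t8.png

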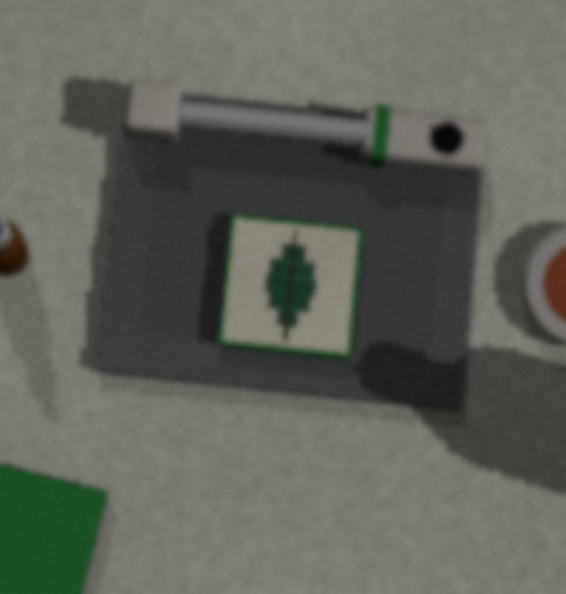

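The mount lies flat, leaf side up and wholly on the plate, with about 20 mm of margin at the front. The arm is clear, so I hand in.

```bash
python3 - <<'E'
from bench import manip
print(manip.current_time(),manip.sign_off())
E
```

```text
the job is handed in; nothing more can be done
32.35 None
```

I flipped the leaf mount onto the base plate without picking it up and handed the job in at 32.4 s, within the 67 s limit.

- **How:** I pushed the smallest green square until it sat flush against the plate's front edge. With about 11 N from the fingertips I tipped it up along an arc past upright, to about 107°. It then fell onto the plate, and I pushed it further in from the front edge.
- **Mount:** The last top and scene pictures show it lying leaf side up, flat and square, about 20 mm in from the front edge and clear of the camera arm. I judged this from the pictures, not from a final position fit.
- **Other things:** The dropper bottle, dish and big bottle were found within 3 mm of where they started, which is within the detector's error. The robot was back at its start pose, touching nothing.
- **Forces:** The readings I took peaked at about 19 N, when I touched the desk to find the fingertip height. I only read the force between moves.

No check failed. The plate's edge measured 247 mm in the image against the 250 mm given, so I found the contact by touch, not from the image alone.

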